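# Push two parts drawers home

### The job

Three drawers in the top row of the small-parts cabinet have been left open. With the fingertips, gently push the left one and the right one fully home, gripping and lifting nothing. Leave the middle drawer out just as it stands, I am still picking from it, and do not disturb the loose things on the bench.

Things in the scene. Friction and masses are not known exactly. Their poses are not given: they have to be found in the camera images.
- parts_cabinet: Parts cabinet fixed on the bench, dark casing, twelve clear drawers in four rows of three, 164 deep x 276 wide x 231 mm high. Origin: centre of its underside. Front faces its own -x (turned up to 0.22 rad); its +y is left as the robot faces it. Casing front is 68 mm ahead of the origin. Only the top-row drawers move; the rest are shut and fixed.
- left_front (a point): Point on the flat outer face of the left top-row drawer, mid-width, 200 mm above the bench; moves with the drawer, has the cabinet's axes (shuts along +x; at cabinet y = +90 mm). The front is 85 mm wide, from 171 to 221 mm above the bench; a lip 38 mm wide sticks out 11 mm, 180 to 186 mm above the bench. Fronts are 5 mm apart.
- parts_cabinet_drawer12 (a joint): How far the left top-row drawer stands open, m: 0 fully home, 0.1 at its outer stop. It slides on plain runners with under 1 N of friction, has no spring or latch, and stops dead at 0. Starts 0.045 to 0.085 open; to be pushed home.
- middle_front (a point): Point on the flat outer face of the middle top-row drawer, mid-width, 200 mm above the bench; moves with the drawer, has the cabinet's axes (shuts along +x; at cabinet y = 0). The front is 85 mm wide, from 171 to 221 mm above the bench; a lip 38 mm wide sticks out 11 mm, 180 to 186 mm above the bench. Fronts are 5 mm apart.
- parts_cabinet_drawer11 (a joint): How far the middle top-row drawer stands open, m: 0 fully home, 0.1 at its outer stop. It slides on plain runners with under 1 N of friction, has no spring or latch, and stops dead at 0. Starts 0.03 to 0.085 open; to be left as it is.
- right_front (a point): Point on the flat outer face of the right top-row drawer, mid-width, 200 mm above the bench; moves with the drawer, has the cabinet's axes (shuts along +x; at cabinet y = -90 mm). The front is 85 mm wide, from 171 to 221 mm above the bench; a lip 38 mm wide sticks out 11 mm, 180 to 186 mm above the bench. Fronts are 5 mm apart.
- parts_cabinet_drawer10 (a joint): How far the right top-row drawer stands open, m: 0 fully home, 0.1 at its outer stop. It slides on plain runners with under 1 N of friction, has no spring or latch, and stops dead at 0. Starts 0.045 to 0.085 open; to be pushed home.
- beaker: Loose clear plastic measuring beaker with a handle, about 100 x 132 x 114 mm high; not part of the work. Origin at the centre of its underside, on the bench.
- lube_bottle: Loose small green bottle with a red pointed nozzle, 42 mm across, 123 mm high; not part of the work. Origin at the centre of its underside, on the bench.
- bell: Loose light grey domed bicycle bell, 53 x 66 x 31 mm high; not part of the work. Origin at the centre of its underside, on the bench.
- pliers: Loose long-nose pliers with blue handles lying flat, 182 mm long, 56 mm wide, 13 mm high; not part of the work. Origin at the centre of its underside, on the bench.
- screwdriver_yellow: Loose yellow-handled screwdriver lying flat, 170 mm long, 25 mm high; not part of the work. Origin at the centre of its underside, on the bench.

How it is judged:
By the outcome, as a careful person would: the job done as asked, in the order asked, and still so for the second after the job is handed in, with the robot touching nothing.
It also fails if it takes over 56 s, if anything falls off the work surface, if the arm or the gripper's body presses on something with over 40 N, if the wrist force passes 120 N, or if a joint passes its speed limit or range.

### The arm

A 6-joint arm with a two-finger parallel gripper is mounted at the origin on a cart in front of the work surface, level with it; the furniture and walls round the work are solid. World frame = base frame: x ahead of the robot, y to its left, z up, the work surface at z = 0. Lengths are in m, angles in rad, forces in N, time in s.
With the tool pointing down it reaches from about 0.4 to 0.925 m from the base axis. Payload 3.4 kg.
Tool frame: the origin (TCP) lies at the very end of the fingers, on their centre line; the grasp point (between the pads) lies 19 mm behind it; y points along the fingers, x is the direction in which the jaws open and shut, and the axes are right-handed (so a half turn about y gives the same grasp; the last joint's range is limited). The gripper opens to 85 mm and grips with 20 to 120 N. Pads are 22 mm wide; open, the fingers measure 114 mm over their backs; the gripper's body (76 mm by 85 mm) begins 54 mm behind the grasp point. The pads swing forward as they close: fully open they stand 13 mm farther back than shut.
Start: joints at [1.212, 0.307, 1.506, -0, 1.328, -0.073], TCP at [0.162, 0.552, 0.231] pointing down, gripper open.
Joint ranges: [-3.12, 3.12], [-1.05, 2.28], [0.14, 2.33], [-1.42, 4.57], [0.1, 2.73], [-2.68, 2.68]. Speed limits (rad/s): [2.57, 2.57, 3.14, 3.14, 3.14, 3.14].

### API

Orientations are given as a unit quaternion [x, y, z, w].
In Python, from rig import env gives the robot as it stands.
- The arm moves only by the tool play_rows, never from a script. Its argument "increments" is text: rows parted by semicolons, each of 7 numbers parted by spaces: the shift along the world's x, y, z in mm, then the turn, a rotation vector about the world's x, y, z in degrees, then the closure, from 0 (fully open) to 1 (shut). In form: x y z wx wy wz jaw; .... A call has 1 to 5 rows; each row is the pose to reach, as a shift and turn from the pose commanded when the call began; what a row does not reach only later rows make up. A row lasts 1/10 s, in which the tool goes at most 50 mm and 8.59 degrees, less where a joint would pass 70% of its speed; a pose out of reach is approached as far as the arm can. A call with a gripper value outside its range is refused whole. The fingers move at their own pace and stop on an object; "force" is the grip in N (left out, the last holds). Time passes only in rows, so rows that repeat a pose let the fingers close. It gives the time, the measured TCP pose, the force and the opening at its end, in the units of the state.
- env.get_obs(): the state, without advancing time (a new reading comes with each control period).
- env.capture(name): name is "scene" or "top"; returns a dict with "pixels" (480x640x3 uint8, red, green, blue), "z_map" (480x640 float32, m along the optical axis (not along the pixel's ray), 0 where there is no reading), "intrinsics" (3x3 intrinsics, pixels), "dist" ([k1, k2, p1, p2, k3] as OpenCV has them; the pictures are not rectified), "R" (3x3) and "t" (3): a world point X has camera coordinates R X + t. Camera axes: x right, y down, z forward; pixel columns grow to the right and rows downward; lengths in m; the calibration is good to about 2 mm. A picture is of the moment at which its call begins.
- env.finish_job(): hands the job in, once; it reports no verdict.
Trained networks look in the newest picture that a camera, given by its name, has taken for a name from the list of things; names that differ only in an ending like _2 or _b are one class to them, and where a whole thing is asked for, a point or a joint stands for the part that bears it (a point fixed in the world has none). Each returns a list of dicts, best first, with "score" (0 to 1); they miss things now and then, are a little off and sometimes report something else, mostly with a low value. They report only what shows in the picture. A call takes as long as a camera call.
- env.silhouettes(camera, thing): "pixels" (480x640 bool, what is visible of it) and "rect" ([centre column, centre row, width, height] in pixels, round what is visible of it).
The state is a dict: "t": time; "q": joint angles; "joint_vel": joint speeds; "joint_torque": joint torques, N m; "eef_pos": TCP position; "orientation": TCP orientation; "ft_force": force on the tool from outside, world axes, zero at the start; "torque": the same for the moment, N m; "opening": finger opening in m.
Only numpy, scipy, OpenCV 4.12 (cv2) and the standard library are available. Lean on these libraries where they do the work, as an engineer would, in place of code of your own. Each camera call takes 0.05 s, during which the arm holds its last target.

## Working session

There is one attempt and no reset: what is moved stays moved. The work goes in short steps, Python scripts to look and compute and a tool call to move; the robot and the scene stay as the last step left them, time stands still between calls to the robot, and variables do not carry over. Pictures are saved under pics/ and viewed, and the job is handed in when it is done.

Besides the shell and the picture viewer there is one more tool, called after "Call:" as name(argument=value, ...) on one line, values as JSON. play_rows: Moves the arm, as the interface text tells. Its arguments: {"type":"object","properties":{"increments":{"type":"string"},"force":{"type":"number"}},"required":["increments"]}

```bash
mkdir -p pics; ls; cat > h.py <<'E'
import numpy as np,cv2
from rig import env
def world(c,uv,z=None):
    uv=np.array(uv,float).reshape(-1,1,2)
    n=cv2.undistortPoints(uv,c["intrinsics"],c["dist"]).reshape(-1,2)
    if z is None: z=np.array([c["z_map"][int(round(v)),int(round(u))] for u,v in uv.reshape(-1,2)])
    P=np.c_[n*z[:,None],z]
    return (P-c["t"])@c["R"]
def cloud(c):
    v,u=np.mgrid[0:480,0:640]
    W=world(c,np.stack([u,v],-1).reshape(-1,2),c["z_map"].reshape(-1).astype(float)).reshape(480,640,3)
    W[c["z_map"]==0]=np.nan
    return W
E
python3 - <<'E'
from h import *
o=env.get_obs();print(o)
for n in("scene","top"):
    c=env.capture(n);cv2.imwrite(f"pics/{n}0.png",c["pixels"][:,:,::-1]);np.save(n+".npy",c,allow_pickle=True)
    print(n,-c["R"].T@c["t"],c["R"])
    for t in["parts_cabinet","left_front","middle_front","right_front","beaker","lube_bottle","bell","pliers","screwdriver_yellow"]:
        for s in env.silhouettes(n,t)[:2]:
            W=cloud(c)[s["pixels"]];print(t,round(s["score"],2),np.round(s["rect"]),np.nanmedian(W,0).round(3),np.nanpercentile(W,[2],axis=0).round(3),np.nanpercentile(W,[98],axis=0).round(3))
E
```

```text
pics
{'t': 0.0, 'q': array([ 1.21250532e+00,  3.07559190e-01,  1.50765824e+00, -2.08324166e-05,
        1.32843159e+00, -7.35050543e-02]), 'joint_vel': array([ 0.00084756,  0.00030412, -0.00099534, -0.00140927, -0.0001024 ,
       -0.00033475]), 'joint_torque': array([ 5.09153551e-05, -4.57536972e+01, -2.51912338e+01, -3.70771822e-04,
        1.24652224e-02,  1.30549694e-05]), 'eef_pos': array([0.16133397, 0.55117059, 0.23039469]), 'orientation': array([ 0.56629244,  0.42337624, -0.42459311, -0.56549635]), 'ft_force': array([-0.32236961, -0.5740718 ,  1.3249725 ]), 'torque': array([ 0.02229893, -0.00405952,  0.03312634]), 'opening': 0.08543539662075425}
scene [ 0.12384367 -0.57325005  0.89962739] [[ 0.86065592 -0.5090882   0.01002949]
 [-0.34795549 -0.60240002 -0.71836007]
 [ 0.3717504   0.61477103 -0.69559918]]
parts_cabinet 0.59 [372. 226. 174. 166.] [0.642 0.068 0.195] [[ 0.528 -0.02   0.017]] [[0.774 0.248 0.231]]
left_front 0.71 [312. 195.  56.  48.] [0.562 0.214 0.188] [[0.517 0.149 0.171]] [[0.635 0.249 0.22 ]]
left_front 0.4 [250. 273.  63.  68.] [0.391 0.167 0.076] [[0.347 0
[... 1692 characters left out ...]
1 0.184 0.028] [[ 0.348  0.136 -0.   ]] [[0.45  0.225 0.116]]
beaker 0.75 [359. 219.  52.  50.] [0.597 0.018 0.175] [[ 0.545 -0.023  0.17 ]] [[0.644 0.064 0.221]]
lube_bottle 0.68 [227. 316.  22.  16.] [0.372 0.32  0.072] [[ 0.346  0.304 -0.003]] [[0.391 0.359 0.11 ]]
bell 0.87 [425. 311.  25.  26.] [ 0.395 -0.158  0.025] [[ 0.37  -0.185 -0.   ]] [[ 0.422 -0.137  0.034]]
pliers 0.71 [343. 298.  23.  72.] [0.444 0.052 0.01 ] [[ 0.348  0.02  -0.002]] [[0.516 0.071 0.016]]
screwdriver_yellow 0.74 [371. 301.  23.  64.] [ 0.45  -0.029  0.021] [[ 0.347 -0.049  0.   ]] [[0.49  0.    0.027]]
screwdriver_yellow 0.24 [345. 296.  22.  74.] [0.444 0.05  0.01 ] [[0.35  0.02  0.004]] [[0.513 0.071 0.016]]
```

View pics/scene0.png

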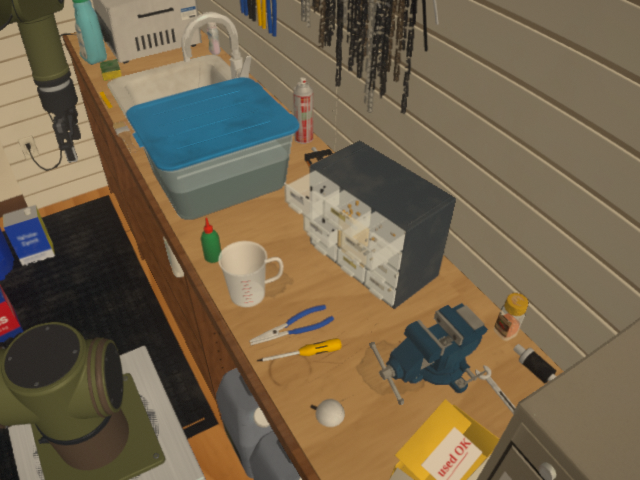

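View pics/top0.png

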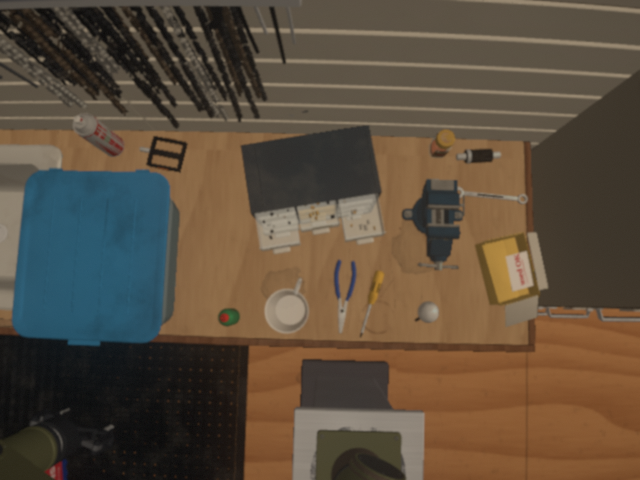

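```bash
python3 - <<'E'
from h import *
c=np.load("top.npy",allow_pickle=True).item();W=cloud(c)
m=(W[...,2]>0.224)&(W[...,0]>.5)&(W[...,2]<.24)
p=W[m][:,:2];r=cv2.minAreaRect(p.astype(np.float32)*1000);print("top casing",r,cv2.boxPoints(r))
# drawer fronts' top edges
for n in("scene","top"):
    c=np.load(n+".npy",allow_pickle=True).item();W=cloud(c)
    m=(W[...,2]>0.214)&(W[...,2]<.2235)&(W[...,0]>.5)&(W[...,0]<.62)
    k,l,s,ce=cv2.connectedComponentsWithStats(m.astype(np.uint8))
    for i in range(1,k):
        if s[i,4]>15:
            P=W[l==i][:,:2]*1000;f=np.polyfit(P[:,1],P[:,0],1)
            print(n,s[i],P.mean(0).round(1),P.min(0).round(),P.max(0).round(),"slope",f)
E
```

```text
top casing ((696.509765625, 185.562255859375), (1302.1622314453125, 351.2006530761719), 88.12946319580078) [[ 499.75092 -459.44012]
 [ 850.76447 -470.90375]
 [ 893.2686   830.56464]
 [ 542.25507  842.02826]]
scene [123   0  32  11  81] [ 562.  1466.2] [ 501. 1454.] [ 620. 1480.] slope [   0.59460825 -309.80743283]
scene [181  38  11   6  37] [ 597.2 1041. ] [ 584. 1031.] [ 615. 1055.] slope [-6.77062983e-01  1.30206125e+03]
scene [284 183  28  23 115] [525.7 187.2] [516. 148.] [537. 228.] slope [-1.97631297e-01  5.62726596e+02]
scene [323 199  30  23 121] [569.4 103.8] [561.  63.] [579. 145.] slope [-1.94184996e-01  5.89572071e+02]
scene [340 228  36  28 168] [551.6  11.3] [543. -30.] [569.  53.] slope [-2.04869138e-01  5.53886250e+02]
top [581 211   6  56 140] [ 560.  -450.5] [ 501. -453.] [ 619. -448.] slope [   7.1881273 3798.0793291]
top [300 221  41   8  72] [572.8 106.4] [565.  67.] [581. 149.] slope [-2.00063571e-01  5.94106388e+02]
top [346 232  35   7  71] [553.1  18.4] [546. -17.] [561.  53.] slope [-1.90762409e-01  5.56598774e+02]
top [284 241  16   4  27] [533.7 166. ] [530. 150.] [537. 181.] slope [-1.93107084e-01  5.65762262e+02]
top [259 243  24   6  48] [525.6 207.2] [520. 185.] [532. 232.] slope [-1.90227882e-01  5.64986994e+02]
```

The pictures show the cabinet (top view about cols 243–380, rows 127–250). Its open drawers sit at cols 281, 318 and 361. The loose things all stand in front of it, and none reaches above 0.13 m. Next I'll fit the cabinet's yaw and the drawer openings.

```bash
cat > fit.py <<'E'
from h import *
from scipy.spatial.transform import Rotation as Ro
def fit(c,n):
    W=cloud(c)
    m=(W[...,2]>0.225)&(W[...,2]<.24)&(W[...,0]>.54)&(W[...,0]<.85)&(W[...,1]>-.1)&(W[...,1]<.32)
    k,l,s,ce=cv2.connectedComponentsWithStats(m.astype(np.uint8));i=1+np.argmax(s[1:,4])
    r=cv2.minAreaRect((W[l==i][:,:2]*1000).astype(np.float32));print(n,"casing",r[0],r[1],r[2])
    b=cv2.boxPoints(r);print(b.round().tolist())
    return W
def fronts(W,o,yaw):
    ex=np.array([np.cos(yaw),np.sin(yaw)]);ey=np.array([-ex[1],ex[0]])
    L=(W[...,:2]-o);X=L@ex*1000;Y=L@ey*1000;Z=W[...,2]*1000
    for nm,y in(("left",90),("mid",0),("right",-90)):
        mm=(abs(Y-y)<38)&(Z>195)&(Z<224)&(X<-62)
        if mm.sum()<5: print(nm,"few",mm.sum());continue
        x=X[mm]; mt=mm&(Z>214); xt=X[mt]
        print(nm,mm.sum(),"x p5,p25,50",np.percentile(x,[5,25,50]).round(1),"top med",np.median(xt).round(1) if len(xt) else None)
E
python3 - <<'E'
from fit import *
for n in("scene","top"):
    c=np.load(n+".npy",allow_pickle=True).item();W=fit(c,n)
    m=(W[...,0]>.3)&(W[...,0]<.8)&(W[...,1]>.38)&(W[...,1]<.9);print("tub zmax",np.nanpercentile(W[m],99,axis=0),np.nanmin(W[m&(W[...,2]>.1)][:,:2],0))
o=env.get_obs();print(Ro.from_quat(o["orientation"]).as_matrix().round(3))
E
```

```text
scene casing (688.2578735351562, 129.27052307128906) (153.79713439941406, 279.7574157714844) 11.371077537536621
[[585.0, 251.0], [640.0, -23.0], [791.0, 7.0], [736.0, 282.0]]
tub zmax [0.79641625 0.87600426 0.47130111] [0.3049427  0.38001288]
top casing (690.1937255859375, 131.10299682617188) (151.5159149169922, 276.7846374511719) 11.073423385620117
[[589.0, 252.0], [642.0, -19.0], [791.0, 10.0], [738.0, 281.0]]
tub zmax [0.79738015 0.85799325 0.6837666 ] [0.30591903 0.38002476]
[[ 0.281  0.    -0.96 ]
 [ 0.96  -0.     0.281]
 [-0.    -1.    -0.   ]]
```

```bash
python3 - <<'E'
from fit import *
o=np.array([.6814,.1286]);yaw=.195
ex=np.array([np.cos(yaw),np.sin(yaw)]);ey=np.array([-ex[1],ex[0]])
for n in("scene","top"):
    c=np.load(n+".npy",allow_pickle=True).item();fronts(cloud(c),o,yaw)
W=cloud(np.load("scene.npy",allow_pickle=True).item())
m=(W[...,0]>.3)&(W[...,0]<.8)&(W[...,1]>.40)&(W[...,1]<.85)&(W[...,2]<.4);print("tub",np.nanpercentile(W[m],[1,50,90,99],axis=0).round(3))
for y in(90,-90):
    for x in(-68,-145,-180,-230): print(y,x,(o+ex*x/1000+ey*y/1000).round(4))
E
```

```text
left 303 x p5,p25,50 [-144.  -142.5 -141.7] top med -141.6
mid 975 x p5,p25,50 [-785.2 -768.2 -745.8] top med -749.4
right 1372 x p5,p25,50 [-715.2 -686.8 -659.3] top med -657.3
left 111 x p5,p25,50 [-139.4 -138.9 -138.5] top med -137.6
mid 399 x p5,p25,50 [-620.7 -609.4 -598.3] top med -596.6
right 176 x p5,p25,50 [-643.  -632.8 -148.9] top med -148.0
tub [[ 0.303  0.402 -0.894]
 [ 0.443  0.503  0.116]
 [ 0.652  0.726  0.194]
 [ 0.795  0.827  0.201]]
90 -68 [0.5972 0.2037]
90 -145 [0.5217 0.1888]
90 -180 [0.4874 0.182 ]
90 -230 [0.4383 0.1723]
-90 -68 [0.6321 0.0271]
-90 -145 [0.5566 0.0122]
-90 -180 [0.5223 0.0054]
-90 -230 [ 0.4732 -0.0043]
```

Call:
play_rows(increments="0 0 35 0 0 0 1; 0 0 70 0 0 0 1; 25 -31 80 0 0 4 1; 50 -61 80 0 0 8 1; 75 -92 80 0 0 12 1")

```text
t: 1.5
eef_pos: [0.2372, 0.4594, 0.3121]
orientation: [-0.517, -0.483, 0.481, 0.518]
ft_force: [1.1, 0.5, -0.7]
opening: 0.0122
```

Call:
play_rows(increments="28 -34 0 0 0 4 1; 56 -68 0 0 0 8 1; 84 -102 0 0 0 12 1; 112 -136 0 0 0 15.5 1; 140 -170 0 0 0 15.5 1")

```text
t: 2.0
eef_pos: [0.3774, 0.2884, 0.3115]
orientation: [0.449, 0.547, -0.546, -0.448]
ft_force: [0.2, 0.4, 0.0]
opening: 0.0003
```

Call:
play_rows(increments="28 -34 0 0 0 0 1; 56 -68 0 0 0 0 1; 84 -102 0 0 0 0 1; 93 -112 0 0 0 0 1; 93 -112 0 0 0 0 1")

```text
t: 2.5
eef_pos: [0.4707, 0.1765, 0.3111]
orientation: [-0.45, -0.546, 0.546, 0.45]
ft_force: [-0.5, 0.2, 0.6]
opening: 0.0
```

Call:
play_rows(increments="0 1 -40 0 0 0 1; 0 2 -80 0 0 0 1; 0 2 -106 0 0 0 1; 0 2 -106 0 0 0 1")

```text
t: 2.9
eef_pos: [0.4651, 0.1804, 0.2018]
orientation: [-0.446, -0.544, 0.549, 0.451]
ft_force: [-0.4, -0.1, 1.0]
opening: -0.0002
```

```bash
python3 - <<'E'
from fit import *
c=env.capture("scene");im=c["pixels"][110:310,210:470,::-1];cv2.imwrite("pics/s1.png",cv2.resize(im,None,fx=3,fy=3,interpolation=cv2.INTER_CUBIC))
o=env.get_obs();print(o["eef_pos"],o["ft_force"],Ro.from_quat(o["orientation"]).as_matrix().round(3))
E
```

```text
[0.46715024 0.18076646 0.20403236] [ 0.1228251 -0.1400501  0.226923 ] [[-0.196 -0.005 -0.981]
 [ 0.981 -0.001 -0.196]
 [ 0.    -1.     0.005]]
```

View pics/s1.png

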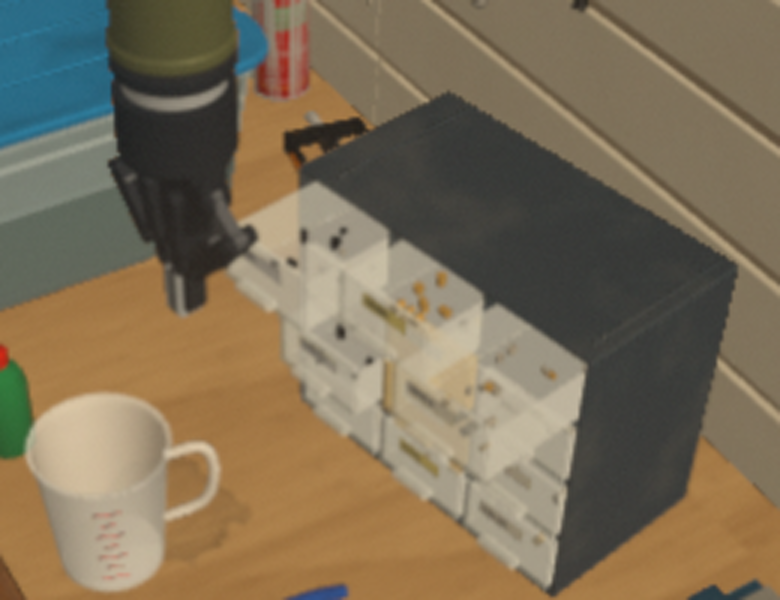

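The closed fingers stand in front of the left drawer (tip at about (185,305) in the crop) with no contact. The knuckles are above drawer height. Starting the push along the cabinet's +x.

Call:
play_rows(increments="9.8 1.9 1 0 0 0 1; 19.6 3.9 1 0 0 0 1; 29.4 5.8 1 0 0 0 1; 35.3 7 1 0 0 0 1; 39.2 7.8 1 0 0 0 1")

```text
t: 3.45
eef_pos: [0.5102, 0.1879, 0.2068]
orientation: [0.449, 0.547, -0.546, -0.449]
ft_force: [0.7, 0.5, -0.2]
opening: -0.0001
```

Call:
play_rows(increments="3.9 0.8 0 0 0 0 1; 7.8 1.6 0 0 0 0 1; 11.8 2.3 0 0 0 0 1; 15.7 3.1 0 0 0 0 1; 19.6 3.9 0 0 0 0 1")

```text
t: 3.95
eef_pos: [0.5285, 0.1915, 0.2062]
orientation: [-0.449, -0.546, 0.546, 0.449]
ft_force: [-0.7, -0.3, -0.3]
opening: 0.0
```

Call:
play_rows(increments="3.9 0.8 0 0 0 0 1; 7.8 1.6 0 0 0 0 1; 11.8 2.3 0 0 0 0 1; 15.7 3.1 0 0 0 0 1; 19.6 3.9 0 0 0 0 1")

```text
t: 4.45
eef_pos: [0.5483, 0.1955, 0.2063]
orientation: [-0.449, -0.546, 0.546, 0.449]
ft_force: [0.5, -0.4, -0.4]
opening: -0.0
```

```bash
python3 - <<'E'
from fit import *
c=env.capture("scene");im=c["pixels"][110:310,210:470,::-1];cv2.imwrite("pics/s2.png",cv2.resize(im,None,fx=3,fy=3,interpolation=cv2.INTER_CUBIC))
o=env.get_obs();p=o["eef_pos"][:2]-[.6814,.1286];print(o["eef_pos"],o["ft_force"],p@[.981,.194],p@[-.194,.981])
E
```

```text
[0.54916008 0.19566094 0.20634397] [ 0.94047907 -0.03281199  0.33164953] -0.1167175336214149 0.09144132974771675
```

View pics/s2.png

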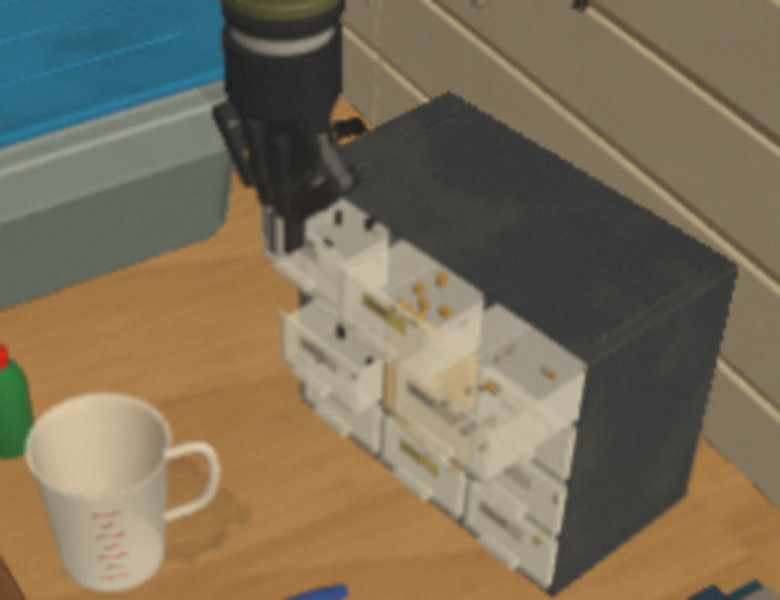

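The left drawer is going in squarely and the middle one is unmoved. Carrying on, slower near the stop.

Call:
play_rows(increments="3.9 0.8 0 0 0 0 1; 7.8 1.6 0 0 0 0 1; 11.8 2.3 0 0 0 0 1; 15.7 3.1 0 0 0 0 1; 19.6 3.9 0 0 0 0 1")

```text
t: 5.0
eef_pos: [0.568, 0.1994, 0.2063]
orientation: [0.449, 0.546, -0.546, -0.449]
ft_force: [-1.2, -1.0, 0.0]
opening: 0.0001
```

Call:
play_rows(increments="2 0.4 0 0 0 0 1; 3.9 0.8 0 0 0 0 1; 5.9 1.2 0 0 0 0 1; 7.8 1.6 0 0 0 0 1; 9.8 1.9 0 0 0 0 1")

```text
t: 5.5
eef_pos: [0.5775, 0.2013, 0.2063]
orientation: [0.449, 0.546, -0.546, -0.449]
ft_force: [-0.5, 0.5, 0.0]
opening: -0.0001
```

```bash
python3 - <<'E'
from fit import *
o=env.get_obs();p=o["eef_pos"][:2]-[.6814,.1286];print(o["eef_pos"],o["ft_force"],p@[.981,.194],p@[-.194,.981])
E
```

```text
[0.57745458 0.201285   0.20634362] [-0.47879569  0.53906141  0.00075102] -0.08786956794599919 0.09146940083560726
```

Call:
play_rows(increments="1 0.2 0 0 0 0 1; 2 0.4 0 0 0 0 1; 2.9 0.6 0 0 0 0 1; 3.9 0.8 0 0 0 0 1")

```text
t: 5.9
eef_pos: [0.5813, 0.202, 0.2063]
orientation: [-0.449, -0.546, 0.546, 0.449]
ft_force: [-0.7, -0.3, -0.3]
opening: 0.0003
```

Call:
play_rows(increments="0.5 0.1 0 0 0 0 1; 1 0.2 0 0 0 0 1; 1.5 0.3 0 0 0 0 1; 2 0.4 0 0 0 0 1")

```text
t: 6.3
eef_pos: [0.5833, 0.2024, 0.2063]
orientation: [-0.449, -0.546, 0.546, 0.449]
ft_force: [0.8, -0.6, 0.2]
opening: 0.0002
```

Call:
play_rows(increments="0.5 0.1 0 0 0 0 1; 1 0.2 0 0 0 0 1; 1.5 0.3 0 0 0 0 1; 2 0.4 0 0 0 0 1")

```text
t: 6.7
eef_pos: [0.5853, 0.2028, 0.2063]
orientation: [-0.449, -0.546, 0.546, 0.449]
ft_force: [-0.8, 0.0, -0.2]
opening: -0.0005
```

Call:
play_rows(increments="0.5 0.1 0 0 0 0 1; 1 0.2 0 0 0 0 1; 1.5 0.3 0 0 0 0 1; 2 0.4 0 0 0 0 1")

```text
t: 7.1
eef_pos: [0.5854, 0.2028, 0.2063]
orientation: [-0.448, -0.545, 0.547, 0.45]
ft_force: [-7.2, -1.5, 5.3]
opening: 0.0001
```

```bash
python3 - <<'E'
from fit import *
c=env.capture("scene");im=c["pixels"][110:310,210:470,::-1];cv2.imwrite("pics/s3.png",cv2.resize(im,None,fx=3,fy=3,interpolation=cv2.INTER_CUBIC))
o=env.get_obs();p=o["eef_pos"][:2]-[.6814,.1286];print(o["eef_pos"],o["ft_force"],p@[.981,.194],p@[-.194,.981])
E
```

```text
[0.58537315 0.20283202 0.20626116] [-6.17466876 -1.01066662  4.61188226] -0.07980132501534795 0.09145082227337417
```

View pics/s3.png

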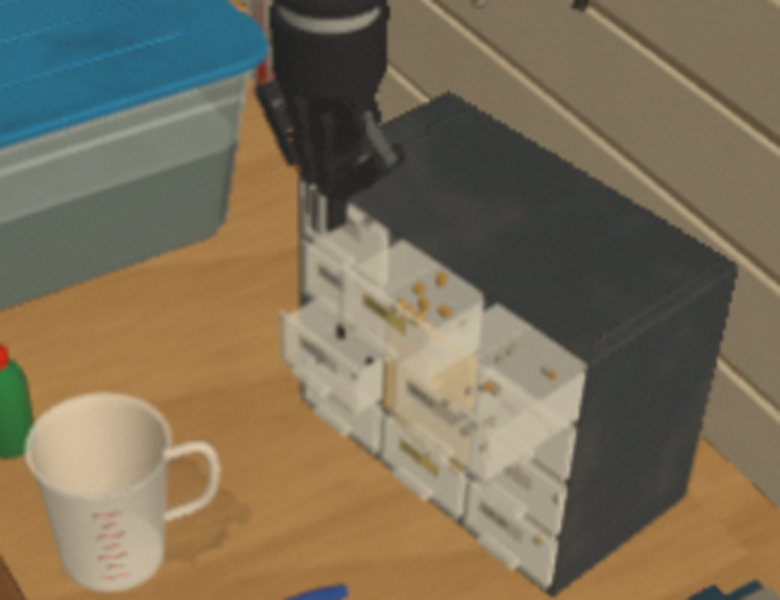

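The left drawer met its stop with about 7 N on the wrist. Backing straight out before measuring.

Call:
play_rows(increments="-5 -1 0 0 0 0 1; -15 -3 0 0 0 0 1; -40 -8 0 0 0 0 1; -70 -14 0 0 0 0 1; -98 -19.4 0 0 0 0 1")

```text
t: 7.65
eef_pos: [0.4881, 0.1836, 0.2061]
orientation: [0.449, 0.546, -0.546, -0.449]
ft_force: [0.1, -0.9, 0.7]
opening: -0.0
```

Call:
play_rows(increments="-22 -5 0 0 0 0 1; -15 -40 20 0 0 0 1; -8 -80 20 0 0 0 1; 0 -120 20 0 0 0 1; 10 -160 20 0 0 0 1")

```text
t: 8.15
eef_pos: [0.4992, 0.0227, 0.2269]
orientation: [0.449, 0.547, -0.546, -0.448]
ft_force: [0.2, 1.1, 0.6]
opening: 0.0001
```

```bash
python3 - <<'E'
from fit import *
o=env.get_obs();p=o["eef_pos"][:2]-[.6814,.1286];print(o["eef_pos"],o["ft_force"],p@[.981,.194],p@[-.194,.981])
for n in("scene","top"):
    c=env.capture(n);W=cloud(c);np.save(n+"1.npy",c,allow_pickle=True)
    cv2.imwrite(f"pics/{n}4.png",cv2.resize(c["pixels"][110:310,210:470,::-1],None,fx=3,fy=3,interpolation=cv2.INTER_CUBIC))
    yaw=.195;ex=np.array([np.cos(yaw),np.sin(yaw)]);ey=np.array([-ex[1],ex[0]])
    for tag,w in(("before",cloud(np.load(n+".npy",allow_pickle=True).item())),("now",W)):
        L=w[...,:2]-[.6814,.1286];X=L@ex*1000;Y=L@ey*1000;Z=w[...,2]*1000
        for nm,y in(("left",90),("mid",0),("right",-90)):
            mt=(abs(Y-y)<38)&(Z>200)&(Z<224)&(X<-40)&(X>-160)
            print(n,tag,nm,mt.sum(),np.percentile(X[mt],[3,10,25,50]).round(1) if mt.sum() else 0)
E
```

```text
[0.49916496 0.02265037 0.22685412] [0.23518892 1.09527926 0.59346238] -0.1993267999318732 -0.0685829931962982
scene before left 248 [-144.2 -143.4 -142.5 -141.7]
scene before mid 254 [-117.1 -116.5 -115.8 -115. ]
scene before right 315 [-152.8 -152.2 -151.6 -150.7]
scene now left 0 0
scene now mid 6 [-114.4 -114.4 -114.3  -89.7]
scene now right 303 [-152.8 -152.1 -151.6 -150.9]
top before left 106 [-139.6 -139.3 -138.9 -138.4]
top before mid 108 [-113.2 -112.9 -112.3 -111.7]
top before right 103 [-149.5 -149.2 -148.7 -148.1]
top now left 134 [-68.4 -67.9 -67.5 -67.1]
top now mid 106 [-113.2 -112.9 -112.3 -111.9]
top now right 1 [-64. -64. -64. -64.]
```

View pics/scene4.png

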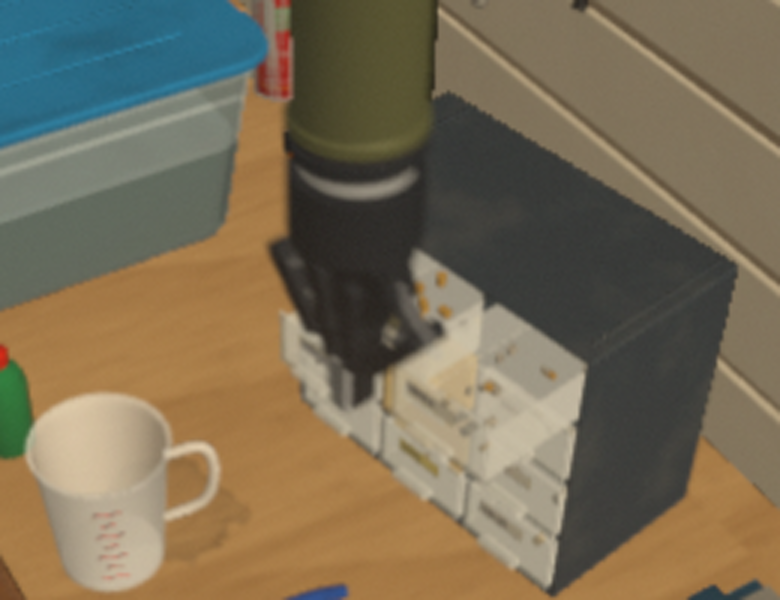

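View pics/top4.png

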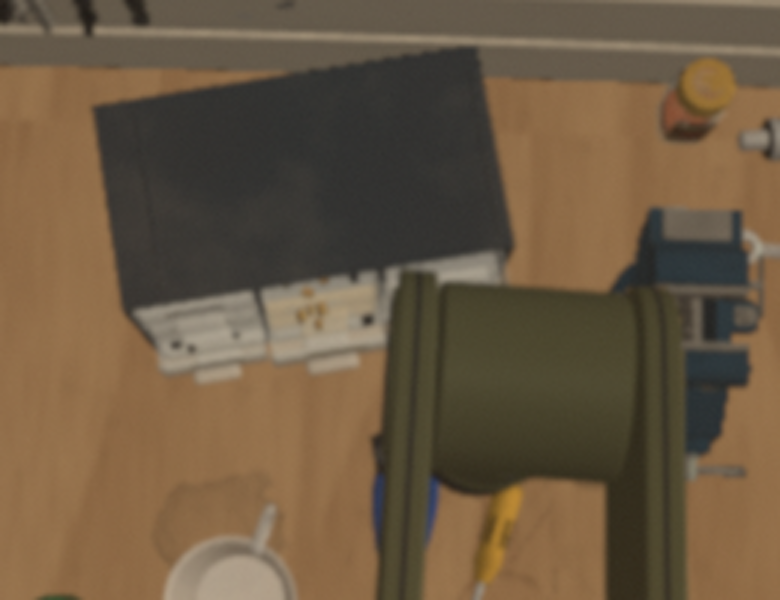

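```bash
python3 - <<'E'
from fit import *
W=cloud(np.load("top1.npy",allow_pickle=True).item())
yaw=.195;ex=np.array([np.cos(yaw),np.sin(yaw)]);ey=np.array([-ex[1],ex[0]])
for u in (268,278,288):
    for v in range(206,238,3):
        w=W[v,u];L=w[:2]-[.6814,.1286];print(u,v,(np.r_[L@ex,L@ey,w[2]]*1000).round())
E
```

```text
268 206 [-55. 101. 226.]
268 209 [-62. 101. 228.]
268 212 [-66. 103. 218.]
268 215 [-67. 107. 191.]
268 218 [-73. 108. 187.]
268 221 [-67. 115. 120.]
268 224 [-65. 120.  72.]
268 227 [-70. 122.  60.]
268 230 [-85. 119. 108.]
268 233 [-89. 122.  88.]
268 236 [-83. 132.  -1.]
278 206 [-58.  80. 225.]
278 209 [-54.  85. 173.]
278 212 [-68.  83. 209.]
278 215 [-70.  86. 188.]
278 218 [-77.  87. 189.]
278 221 [-73.  91. 133.]
278 224 [-68.  97.  64.]
278 227 [-75.  98.  64.]
278 230 [-89.  96. 108.]
278 233 [-92. 100.  78.]
278 236 [-99. 101.  80.]
288 206 [-63.  59. 231.]
288 209 [-67.  61. 221.]
288 212 [-67.  63. 190.]
288 215 [-68.  66. 156.]
288 218 [-58.  71.  69.]
288 221 [-67.  72.  79.]
288 224 [-72.  74.  63.]
288 227 [-87.  72. 111.]
288 230 [-88.  75.  77.]
288 233 [-95.  76.  76.]
288 236 [-92.  81.   0.]
```

The top view confirms the left front is home: its face is at −67.5 mm, level with the casing front and the shut fronts below. The middle face is unchanged at −112 mm. The drawer still sticking out in the left column is in a lower row (z about 108 mm) and was already out at the start. Right drawer next.

Call:
play_rows(increments="2.1 -10.5 -5 0 0 0 1; 4.2 -21.1 -10 0 0 0 1; 4.2 -21.1 -20.5 0 0 0 1; 4.2 -21.1 -20.5 0 0 0 1")

```text
t: 8.65
eef_pos: [0.5019, 0.0033, 0.2038]
orientation: [-0.448, -0.546, 0.547, 0.45]
ft_force: [-0.0, -0.2, -0.9]
opening: 0.0003
```

Call:
play_rows(increments="9.8 1.9 0 0 0 0 1; 18.6 3.7 0 0 0 0 1; 24.5 4.9 0 0 0 0 1; 28.4 5.6 0 0 0 0 1; 32.4 6.4 0 0 0 0 1")

```text
t: 9.15
eef_pos: [0.5365, 0.0094, 0.2059]
orientation: [0.449, 0.546, -0.546, -0.449]
ft_force: [-0.3, -0.5, -0.1]
opening: -0.0001
```

Call:
play_rows(increments="3.9 0.8 0 0 0 0 1; 7.8 1.6 0 0 0 0 1; 11.8 2.3 0 0 0 0 1; 15.7 3.1 0 0 0 0 1; 19.6 3.9 0 0 0 0 1")

```text
t: 9.65
eef_pos: [0.5557, 0.013, 0.2058]
orientation: [-0.449, -0.546, 0.546, 0.449]
ft_force: [-0.2, -0.1, -0.7]
opening: 0.0003
```

```bash
python3 - <<'E'
from fit import *
c=env.capture("scene");im=c["pixels"][110:310,210:470,::-1];cv2.imwrite("pics/s5.png",cv2.resize(im,None,fx=3,fy=3,interpolation=cv2.INTER_CUBIC))
o=env.get_obs();p=o["eef_pos"][:2]-[.6814,.1286];print(o["eef_pos"],o["ft_force"],p@[.981,.194],p@[-.194,.981])
E
```

```text
[0.55653023 0.0131383  0.20584291] [0.18595959 0.36765074 0.00219811] -0.14489680933310772 -0.08904318828840753
```

View pics/s5.png

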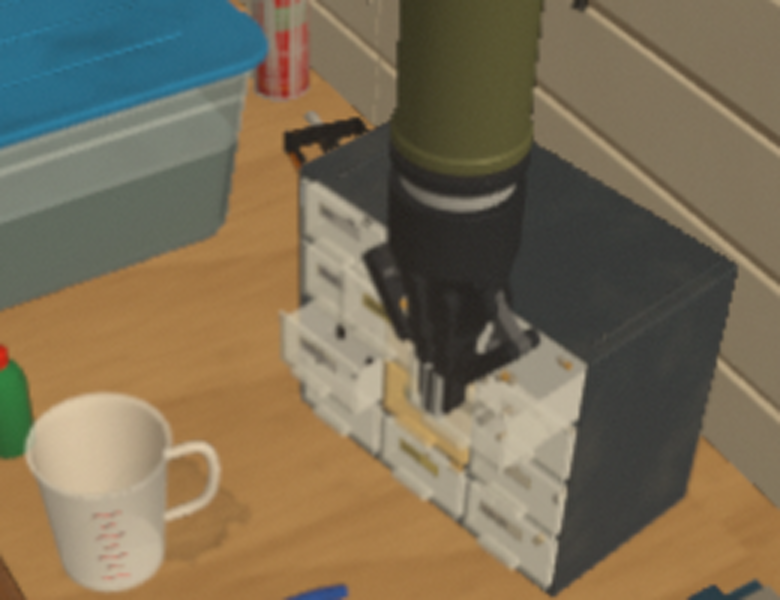

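Call:
play_rows(increments="3.9 0.8 0 0 0 0 1; 7.8 1.6 0 0 0 0 1; 11.8 2.3 0 0 0 0 1; 15.7 3.1 0 0 0 0 1; 19.6 3.9 0 0 0 0 1")

```text
t: 10.2
eef_pos: [0.5755, 0.017, 0.2058]
orientation: [-0.449, -0.546, 0.546, 0.449]
ft_force: [-0.5, -0.2, -0.3]
opening: -0.0001
```

Call:
play_rows(increments="3.9 0.8 0 0 0 0 1; 7.8 1.6 0 0 0 0 1; 11.8 2.3 0 0 0 0 1; 15.7 3.1 0 0 0 0 1; 19.6 3.9 0 0 0 0 1")

```text
t: 10.7
eef_pos: [0.595, 0.0209, 0.2058]
orientation: [-0.449, -0.546, 0.546, 0.449]
ft_force: [-0.6, 0.2, -0.1]
opening: 0.0003
```

Call:
play_rows(increments="3 0.6 0 0 0 0 1; 6 1.2 0 0 0 0 1; 9 1.8 0 0 0 0 1; 11 2.2 0 0 0 0 1; 12.5 2.5 0 0 0 0 1")

```text
t: 11.2
eef_pos: [0.6073, 0.0234, 0.2058]
orientation: [-0.449, -0.546, 0.546, 0.449]
ft_force: [-0.1, 0.2, -0.4]
opening: -0.0001
```

Call:
play_rows(increments="1.5 0.3 0 0 0 0 1; 3 0.6 0 0 0 0 1; 4.5 0.9 0 0 0 0 1; 6 1.2 0 0 0 0 1; 7 1.4 0 0 0 0 1")

```text
t: 11.7
eef_pos: [0.6143, 0.0248, 0.2058]
orientation: [0.449, 0.546, -0.546, -0.449]
ft_force: [-0.5, -0.3, 0.2]
opening: -0.0001
```

```bash
python3 - <<'E'
from fit import *
o=env.get_obs();p=o["eef_pos"][:2]-[.6814,.1286];print(o["eef_pos"],o["ft_force"],p@[.981,.194],p@[-.194,.981])
E
```

```text
[0.61430958 0.02477777 0.20579421] [-0.53409632 -0.25520404  0.19177309] -0.08595721412652227 -0.08883406503093869
```

Call:
play_rows(increments="1 0.2 0 0 0 0 1; 2 0.4 0 0 0 0 1; 3 0.6 0 0 0 0 1; 4 0.8 0 0 0 0 1")

```text
t: 12.1
eef_pos: [0.6183, 0.0255, 0.2058]
orientation: [0.449, 0.546, -0.546, -0.449]
ft_force: [-0.3, -0.6, 0.2]
opening: -0.0003
```

Call:
play_rows(increments="0.5 0.1 0 0 0 0 1; 1 0.2 0 0 0 0 1; 1.5 0.3 0 0 0 0 1; 2 0.4 0 0 0 0 1")

```text
t: 12.5
eef_pos: [0.6202, 0.0259, 0.2058]
orientation: [-0.449, -0.546, 0.546, 0.449]
ft_force: [-0.3, 1.2, 0.1]
opening: -0.0001
```

Call:
play_rows(increments="0.5 0.1 0 0 0 0 1; 1 0.2 0 0 0 0 1; 1.5 0.3 0 0 0 0 1; 2 0.4 0 0 0 0 1")

```text
t: 12.9
eef_pos: [0.6202, 0.026, 0.2058]
orientation: [-0.448, -0.545, 0.547, 0.45]
ft_force: [-6.8, -1.6, 4.8]
opening: -0.0003
```

Same stop position (−80 mm) and same force as the left drawer. Retreating, then moving clear to check.

Call:
play_rows(increments="-5 -1 0 0 0 0 1; -15 -3 0 0 0 0 1; -40 -8 0 0 0 0 1; -70 -14 0 0 0 0 1; -100 -20 0 0 0 0 1")

```text
t: 13.4
eef_pos: [0.5212, 0.0063, 0.2057]
orientation: [0.449, 0.547, -0.546, -0.449]
ft_force: [-0.5, -0.5, 0.4]
opening: 0.0
```

Call:
play_rows(increments="-20 -4 10 0 0 0 1; -35 10 40 0 0 0 1; -50 30 80 0 0 0 1; -60 65 105 0 0 0 1; -75 110 105 0 0 0 1")

```text
t: 13.9
eef_pos: [0.4498, 0.1168, 0.3153]
orientation: [0.452, 0.549, -0.543, -0.447]
ft_force: [0.5, 0.9, -0.2]
opening: -0.0003
```

Call:
play_rows(increments="-25 42 0 0 0 0 1; -50 84 0 0 0 0 1; -80 124 0 0 0 0 1; -110 164 0 0 0 0 1; -140 204 0 0 0 0 1")

```text
t: 14.4
eef_pos: [0.3056, 0.3217, 0.3111]
orientation: [0.449, 0.547, -0.546, -0.449]
ft_force: [0.8, 1.1, -0.3]
opening: -0.0001
```

Call:
play_rows(increments="-30 38 0 0 0 0 1; -60 76 0 0 0 0 1; -90 114 0 0 0 0 1; -120 150 0 0 0 0 1; -120 150 0 0 0 0 1")

```text
t: 14.9
eef_pos: [0.1833, 0.4744, 0.3107]
orientation: [0.446, 0.548, -0.547, -0.448]
ft_force: [0.3, -0.2, 0.3]
opening: 0.0002
```

```bash
python3 - <<'E'
from fit import *
o=env.get_obs();print(o["t"],o["eef_pos"],o["ft_force"])
yaw=.195;ex=np.array([np.cos(yaw),np.sin(yaw)]);ey=np.array([-ex[1],ex[0]])
for n in("scene","top"):
    c=env.capture(n)
    cv2.imwrite(f"pics/{n}6.png",c["pixels"][:,:,::-1])
    c0=np.load(n+".npy",allow_pickle=True).item()
    for t in["beaker","lube_bottle","bell","pliers","screwdriver_yellow"]:
        s=env.silhouettes(n,t)
        if s: print(t,s[0]["rect"],np.nanmedian(cloud(c)[s[0]["pixels"]],0).round(3))
    for tag,w in(("before",cloud(c0)),("now",cloud(c))):
        L=w[...,:2]-[.6814,.1286];X=L@ex*1000;Y=L@ey*1000;Z=w[...,2]*1000
        for nm,y in(("left",90),("mid",0),("right",-90)):
            mt=(abs(Y-y)<38)&(Z>195)&(Z<224)&(X<-40)&(X>-160)
            print(n,tag,nm,mt.sum(),np.percentile(X[mt],[3,10,25,50]).round(1) if mt.sum() else 0)
E
```

```text
14.9 [0.18333556 0.47439259 0.31069667] [ 0.3405716  -0.16355214  0.26061117]
beaker [251.4, 273.2, 62.9, 69.8] [0.393 0.164 0.076]
lube_bottle [212.6, 241.2, 18.9, 43.9] [0.365 0.309 0.06 ]
bell [325.4, 412.7, 34.1, 27.2] [ 0.389 -0.171  0.025]
pliers [293.1, 324.4, 82.5, 41.5] [0.432 0.045 0.011]
screwdriver_yellow [299.0, 348.6, 81.2, 23.4] [ 0.439 -0.033  0.019]
scene before left 305 [-144.1 -143.4 -142.5 -141.7]
scene before mid 312 [-117.  -116.4 -115.7 -114.9]
scene before right 371 [-152.8 -152.2 -151.6 -150.7]
scene now left 278 [-72.9 -72.1 -71.4 -70.5]
scene now mid 313 [-117.3 -116.7 -115.8 -115. ]
scene now right 353 [-72.5 -72.  -71.3 -70.5]
beaker [285.5, 307.3, 40.3, 57.4] [0.391 0.184 0.031]
lube_bottle [228.2, 315.9, 17.4, 13.6] [0.372 0.317 0.075]
bell [425.2, 310.2, 24.2, 20.8] [ 0.396 -0.158  0.026]
pliers [344.6, 297.6, 24.1, 71.8] [0.448 0.052 0.01 ]
screwdriver_yellow [371.4, 299.6, 24.8, 62.3] [ 0.448 -0.027  0.021]
top before left 112 [-139.6 -139.3 -138.9 -138.5]
top before mid 119 [-113.1 -112.8 -112.3 -111.8]
top before right 107 [-149.4 -149.1 -148.7 -148.1]
top now left 145 [-68.4 -68.  -67.5 -67. ]
top now mid 127 [-113.2 -112.9 -112.3 -111.9]
top now right 136 [-70.  -69.7 -69.  -67.8]
```

View pics/scene6.png

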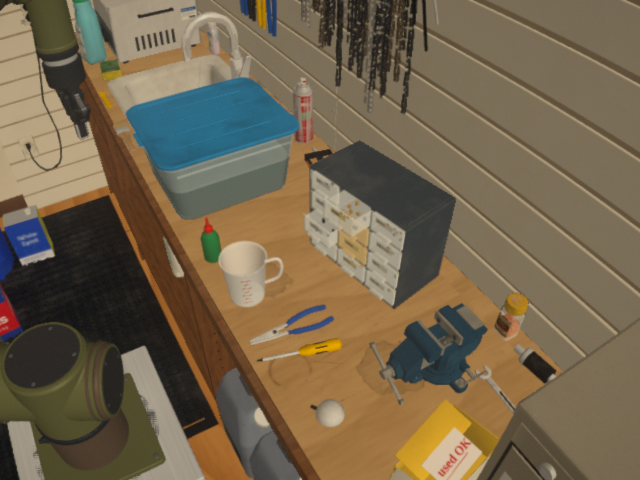

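View pics/top6.png

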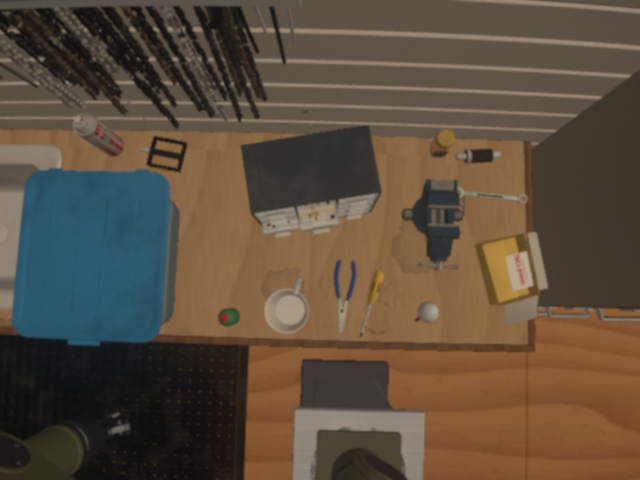

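Both outer drawers are flush (scene cols/rows about 338,190 and 388,232). The middle one is still out (about 352,210) and the loose things stand where they were. Handing in.

```bash
python3 -c "
from rig import env
print(env.finish_job())"
```

```text
the job is handed in; nothing more can be done
None
```

The left and right top-row drawers are pushed fully home, and the middle drawer still stands out where you left it. I pushed with closed fingertips, left drawer first, gripping and lifting nothing. The job was handed in after about 15 s with the arm clear of everything.

- **Left and right drawers:** both pushes ended at a hard stop at the same fingertip depth, with 7–9 N on the wrist. In the last pictures both fronts are level with the casing front. The two cameras differ by 2–3 mm, which is about their calibration error.
- **Middle drawer:** its face reads the same before and after, within 0.1 mm by each camera.
- **Loose things:** the beaker, bottle, bell, pliers and screwdriver read where they were, within the detection scatter of about 4 mm.

**Disagreement with the description:** the list says the lower drawers are shut, but one in the left column, third row down, sticks out about 20 mm. It was already like that at the start, and I didn't touch it.

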